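Flip the stock tags so that only the full jar bins show green

ROBOT

A 6-joint arm with a two-finger parallel gripper is mounted at the origin on a cart in front of the work surface, level with it; the furniture and walls round the work are solid. World frame = base frame: x ahead of the robot, y to its left, z up, the work surface at z = 0. Lengths are in m, angles in rad, forces in N, time in s.
With the tool pointing down it reaches from about 0.325 to 0.85 m from the base axis. Payload 4.4 kg.
Tool frame: the origin (TCP) lies midway between the tips of the shut fingers; the grasp point (between the pads) lies 19 mm behind it; x points along the fingers, y is the direction in which the jaws open and shut, and the axes are right-handed (so a half turn about x gives the same grasp; the last joint's range is limited). The gripper opens to 94 mm and grips with 3 to 60 N. Pads are 16 mm wide; open, the fingers measure 119 mm over their backs; the gripper's body (75 mm by 177 mm) begins 78 mm behind the grasp point.
Start: joints at [1.131, 0.207, 1.542, -0, 1.393, -0.15], TCP at [0.164, 0.551, 0.205] pointing down, gripper open.
Joint ranges: [-2.73, 2.73], [-0.86, 2.22], [0.23, 2.46], [-1.11, 4.25], [0.08, 2.63], [-2.82, 2.82]. Speed limits (rad/s): [2.79, 2.79, 3.14, 3.14, 3.14, 3.14].

INTERFACE

Orientations are given as a rotation vector (axis times angle).
In Python, from bench import * gives the robot as it stands. The module is installed in compiled form; this text tells all that it offers.
- The arm moves only by the shell command python3 -m pendant 'ROWS' [OPENING]. ROWS is JSON, a list of rows, each a list of 6 numbers: the shift along the tool's x, y, z in units of 0.5 m (1.0 is 0.5 m), then the turn, a rotation vector about the tool's x, y, z in units of 120 degrees (1.0 is 120 degrees). A call has 1 to 20 rows; each row is the pose to reach, as a shift and turn from the pose commanded when the call began, along the tool's axes at that moment; what a row does not reach only later rows make up. A row lasts 1/8 s, in which the tool goes at most 62.5 mm and 10.7 degrees, less where a joint would pass 70% of its speed; a pose out of reach is approached as far as the arm can. A call with a number of a shift or a turn outside -1 to 1 is refused whole. A call with a gripper value outside its range is refused whole. OPENING is the closure, from 0 (fully open) to 1 (shut), set as the call begins (- or left out, the last holds). The fingers move at their own pace and stop on an object; the grip force is fixed at half the most. Time passes only in rows, so rows that repeat a pose let the fingers close. It gives the time, the measured TCP pose, the force and the opening at its end, in the units of the state.
- read_state(): the state, without advancing time (a new reading comes with each control period).
- get_image(name): name is "side" or "top"; returns a dict with "img" (384x512x3 uint8, red, green, blue), "vertical_fov" (degrees; the focal length in pixels is half the picture's height over the tangent of half this angle, whatever the lens; pixels are square), "cx", "cy" (the principal point, pixels), "xyz" and "rotation" of the camera in the world. Camera axes: x right, y down, z forward; pixel columns grow to the right and rows downward; lengths in m; the calibration is good to about 2 mm. A picture is of the moment at which its call begins. There is no depth.
- hand_in(): hands the job in, once; it reports no verdict.
The state is a dict: "time": time; "joint_positions": joint angles; "qd": joint speeds; "tau": joint torques, N m; "position": TCP position; "ee_rot": TCP orientation; "force": force on the tool from outside, world axes, zero at the start; "torque": the same for the moment, N m; "opening": opening from 0.0 (shut) to 1.0 (fully open).
Only numpy, scipy, OpenCV 4.12 (cv2) and the standard library are available. Lean on these libraries where they do the work, as an engineer would, in place of code of your own. Each camera call takes 0.05 s, during which the arm holds its last target.

TASK

Each bin has a hinged tag in front of it, green on one face and red on the other, and holds at most two paint jars. With light pushes of the fingertips, flip tags over where needed, so that every bin holding two jars shows its tag's green face upward and every bin with fewer shows red, each tag left leaning fully on its rest. Leave the jars and everything else where they stand; nothing needs gripping or lifting.

Things in the scene. Friction and masses are not known exactly. Their poses are not given: they have to be found in the camera images.
- bin_a: blue open bin, 86 wide, 48 deep, 36 high (mm), fixed behind its own tag on a steel foot. Origin: on the table, 30 mm below the middle of the tag's hinge. x points from tag to bin, y left, z up. Bin: front face at x +37, middle at x +61, floor z 30, rim z 63; it takes two jars, at y +20 and -20. Fixed parts under the tag reach z 36; foot plate 80 x 74. Bins trade places.
- bin_b: blue open bin, 86 wide, 48 deep, 36 high (mm), fixed behind its own tag on a steel foot. Origin: on the table, 30 mm below the middle of the tag's hinge. x points from tag to bin, y left, z up. Bin: front face at x +37, middle at x +61, floor z 30, rim z 63; it takes two jars, at y +20 and -20. Fixed parts under the tag reach z 36; foot plate 80 x 74. Bins trade places.
- bin_c: blue open bin, 86 wide, 48 deep, 36 high (mm), fixed behind its own tag on a steel foot. Origin: on the table, 30 mm below the middle of the tag's hinge. x points from tag to bin, y left, z up. Bin: front face at x +37, middle at x +61, floor z 30, rim z 63; it takes two jars, at y +20 and -20. Fixed parts under the tag reach z 36; foot plate 80 x 74. Bins trade places.
- tag_a (a joint): hinge of bin_a's tag (rad), along the bin's x axis. 0 = tag straight up; +0.75 = leaning on its left rest (bin's +y), green face up; -0.75 = leaning right, red face up. It swings freely, lightly damped; from the middle it falls by its own weight to the nearer side within about 2 s. The rests are hard stops.
- tag_a_edge (a point): middle of the free edge of bin_a's tag: a stiff plate 44 mm along the hinge, 4 mm thick, this edge 54 mm from the hinge, one face green, one red, 25 g. When the tag leans, the edge is 37 mm to that side of the hinge and 70 mm above the table.
- tag_b (a joint): hinge of bin_b's tag (rad), along the bin's x axis. 0 = tag straight up; +0.75 = leaning on its left rest (bin's +y), green face up; -0.75 = leaning right, red face up. It swings freely, lightly damped; from the middle it falls by its own weight to the nearer side within about 2 s. The rests are hard stops.
- tag_b_edge (a point): middle of the free edge of bin_b's tag: a stiff plate 44 mm along the hinge, 4 mm thick, this edge 54 mm from the hinge, one face green, one red, 25 g. When the tag leans, the edge is 37 mm to that side of the hinge and 70 mm above the table.
- tag_c (a joint): hinge of bin_c's tag (rad), along the bin's x axis. 0 = tag straight up; +0.75 = leaning on its left rest (bin's +y), green face up; -0.75 = leaning right, red face up. It swings freely, lightly damped; from the middle it falls by its own weight to the nearer side within about 2 s. The rests are hard stops.
- tag_c_edge (a point): middle of the free edge of bin_c's tag: a stiff plate 44 mm along the hinge, 4 mm thick, this edge 54 mm from the hinge, one face green, one red, 25 g. When the tag leans, the edge is 37 mm to that side of the hinge and 70 mm above the table.
- jar_1: closed round paint jar with a ribbed grey lid and blue paint, diameter 34, 52 high (mm), standing in one of the bins; origin: centre of its underside
- jar_2: closed round paint jar with a ribbed grey lid and blue paint, diameter 34, 52 high (mm), standing in one of the bins; origin: centre of its underside
- jar_3: closed round paint jar with a ribbed grey lid and blue paint, diameter 34, 52 high (mm), standing in one of the bins; origin: centre of its underside
- jar_4: closed round paint jar with a ribbed grey lid and blue paint, diameter 34, 52 high (mm), standing in one of the bins; origin: centre of its underside
- jar_5: closed round paint jar with a ribbed grey lid and blue paint, diameter 34, 52 high (mm), standing in one of the bins; origin: centre of its underside
- grey_paint: bystander: grey paint bottle with nozzle, 34 x 37 x 102 mm; origin: centre of its underside
- red_paint: bystander: red paint bottle with white nozzle, 36 x 39 x 96 mm; origin: centre of its underside
- eraser: bystander: blue and white eraser, 21 x 48 x 13 mm; origin: centre of its underside

How it is judged:
By the outcome, as a careful person would: the job done as asked, in the order asked, and still so for the second after the job is handed in, with the robot touching nothing.
It also fails if it takes over 48 s, if anything falls off the work surface, if the arm or the gripper's body presses on something with over 40 N, if the wrist force passes 120 N, or if a joint passes its speed limit or range.

## Working session

There is one attempt and no reset: what is moved stays moved. The work goes in short steps, Python scripts to look and compute and a shell command to move; the robot and the scene stay as the last step left them, time stands still between calls to the robot, and variables do not carry over. Pictures are saved under pics/ and viewed, and the job is handed in when it is done.

```bash
mkdir -p pics; python3 - <<'E'
from bench import *
import cv2
for n in("side","top"):
    d=get_image(n); cv2.imwrite(f"pics/{n}0.png",d["img"][:,:,::-1]); print(n,{k:v for k,v in d.items() if k!="img"})
print(read_state())
E
```

```text
side {'vertical_fov': 57.53483993728206, 'cx': 257.5168108961213, 'cy': 195.4453232799221, 'xyz': array([-0.0977904 , -0.46558336,  0.65637423]), 'rotation': array([-1.95987228,  1.21833585, -0.58717318])}
top {'vertical_fov': 44.893563519664326, 'cx': 269.07202476906684, 'cy': 191.88853813956896, 'xyz': array([ 0.33220045, -0.17517853,  1.0633735 ]), 'rotation': array([-2.23580539,  1.95430527, -0.20430609])}
{'time': 0.1, 'joint_positions': array([ 1.13149698e+00,  2.07359119e-01,  1.54277935e+00, -2.18325604e-05,
        1.39349283e+00, -1.50496744e-01]), 'qd': array([ 0.00081655, -0.0017489 , -0.00470518,  0.00140405, -0.00047847,
       -0.00240595]), 'tau': array([-3.36247140e-04, -3.71862996e+01, -2.82293272e+01,  6.99773524e-02,
        3.11996439e-02, -4.48846379e-05]), 'position': array([0.16347047, 0.55052572, 0.20440816]), 'ee_rot': array([ 0.22515582,  1.55945622, -0.22823869]), 'force': array([-1.3520355 , -0.61743755,  0.03781662]), 'torque': array([-0.04845043, -0.06951369, -0.00105758]), 'opening': 1.0010004919061455}
```

View pics/side0.png

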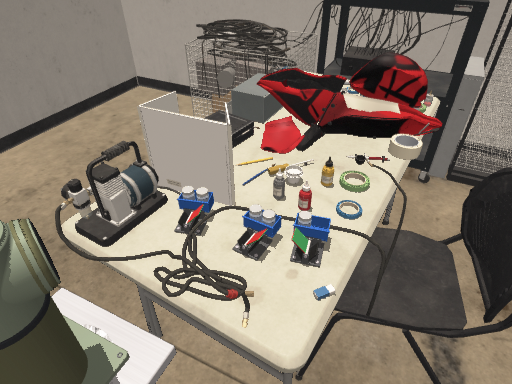

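View pics/top0.png

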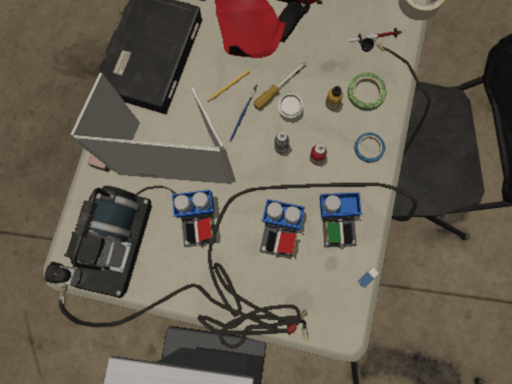

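```bash
python3 - <<'E'
import cv2,numpy as np
a=cv2.imread("pics/top0.png")[180:270,160:375]; cv2.imwrite("pics/topz.png",cv2.resize(a,None,fx=3.6,fy=3.6,interpolation=2))
a=cv2.imread("pics/side0.png")[175:270,160:350]; cv2.imwrite("pics/sidez.png",cv2.resize(a,None,fx=4,fy=4,interpolation=2))
E
```

```text
(no output)
```

View pics/topz.png

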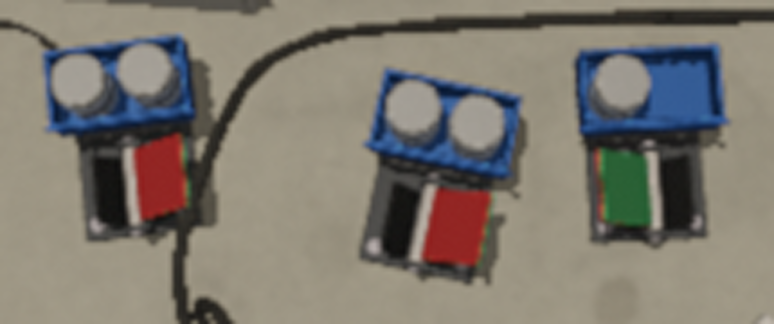

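View pics/sidez.png

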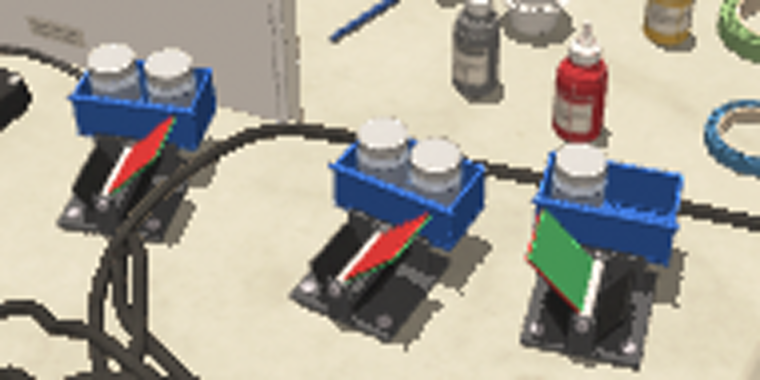

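```bash
cat > h.py <<'E'
import cv2,numpy as np
from scipy.spatial.transform import Rotation as R
class Cam:
    def __init__(s,d):
        s.f=192/np.tan(np.radians(d["vertical_fov"]/2));s.c=np.array([d["cx"],d["cy"]]);s.t=d["xyz"];s.R=R.from_rotvec(d["rotation"]).as_matrix()
        s.img=d["img"]
    def ray(s,p):
        v=s.R@np.array([(p[0]-s.c[0])/s.f,(p[1]-s.c[1])/s.f,1]);return v/np.linalg.norm(v)
    def plane(s,p,z):
        v=s.ray(p);return s.t+v*(z-s.t[2])/v[2]
    def proj(s,X):
        q=s.R.T@(np.array(X)-s.t);return s.f*q[:2]/q[2]+s.c
def tri(c1,p1,c2,p2):
    a,b=c1.ray(p1),c2.ray(p2)
    st=np.linalg.lstsq(np.c_[a,-b],c2.t-c1.t,rcond=None)[0]
    A,B=c1.t+a*st[0],c2.t+b*st[1];return (A+B)/2,np.linalg.norm(A-B)
def blobs(img,kind,amin):
    r,g,b=[img[:,:,i].astype(int) for i in range(3)]
    m={"red":(r>110)&(g<70)&(b<70),"green":(g>80)&(r<60)&(b<90),"blue":(b>90)&(r<70)&(b>g+30)}[kind].astype(np.uint8)
    n,l,s,c=cv2.connectedComponentsWithStats(m)
    return [(c[i],s[i],(l==i)) for i in range(1,n) if s[i][4]>=amin]
E
python3 - <<'E'
from h import *; from bench import *
C={n:Cam(get_image(n)) for n in("top","side")}
st=read_state();Rt=R.from_rotvec(st["ee_rot"]).as_matrix();print(Rt.round(3))
print(C["top"].proj([.3,0,0]),C["top"].proj([.5,0,0]),C["top"].proj([.3,.1,0]))
for n in C:
  for k in("red","green","blue"):
    for c,s,m in blobs(C[n].img,k,30):
        if n=="top" and s[1]<150: continue
        if n=="side" and (s[1]<170): continue
        pts=np.argwhere(m)[:,::-1].astype(np.float32)
        r=cv2.minAreaRect(pts); 
        print(n,k,c.round(1),s,"rect",np.round(r[0],1),np.round(r[1],1),round(r[2],1))
E
```

```text
[[-0.001  0.285  0.959]
 [-0.001  0.959 -0.285]
 [-1.    -0.001 -0.   ]]
[192.02058779 297.00586552] [206.58039473 209.58596862] [148.05446716 290.85806542]
top red [204.  228.7] [198 217  14  24 255] rect [204.3 228.6] [22.1 13.3] 84.3
top red [286.5 242.4] [278 233  18  21 298] rect [286.3 242.1] [14.9 20.9] 10.3
top red [291.7 327.7] [288 325   8   7  35] rect [291.9 327.6] [4.7 8. ] 56.3
top green [333.3 231.7] [327 221  13  21 220] rect [333. 231.] [20. 12.] 90.0
top blue [196.9 208.8] [174 190  40  27 183] rect [192.2 203.3] [21.5 39.3] 81.9
top blue [343.7 206.4] [321 193  40  24 461] rect [340.1 204.3] [22.  39.3] 87.3
top blue [284.1 217.6] [262 200  42  29 249] rect [283.3 213.9] [39.2 22.2] 11.7
side red [305.2 198. ] [298 190  14  20 143] rect [304.5 199.4] [12.  19.7] 4.8
side red [195.1 212.9] [188 205  15  17  68] rect [195.1 213.1] [ 5.  20.8] 29.1
side red [255.8 236.5] [247 229  19  15  74] rect [256.3 236.2] [ 4.9 22.6] 45.0
side red [232.2 294.1] [226 289  12  10  57] rect [232.2 293.7] [9.8 9.7] 21.8
side blue [195.  202.8] [178 190  36  23 310] rect [195.5 200.3] [35.1 20.3] 7.1
side blue [262.1 224.8] [243 211  38  26 371] rect [261.1 223.9] [38.  21.9] 8.1
side blue [315.4 227.8] [294 213  36  29 516] rect [311.9 226. ] [35.2 22.3] 14.0
```

```bash
cat > m.py <<'E'
from h import *; from bench import *
C=Cam(get_image("top"))
tags=[("red",b) for b in blobs(C.img,"red",150) if b[1][1]>200]+[("green",b) for b in blobs(C.img,"green",100) if b[1][1]>200]
for bl in sorted(blobs(C.img,"blue",120),key=lambda b:b[0][0]):
    if bl[1][1]<150: continue
    pts=np.argwhere(bl[2])[:,::-1]
    hull=cv2.convexHull(pts.astype(np.float32))[:,0]
    w=np.array([C.plane(p,.063)[:2] for p in hull],np.float32)*1000
    r=cv2.minAreaRect(w); bx=cv2.boxPoints(r)
    e=[bx[1]-bx[0],bx[2]-bx[1]]; L=e[0] if np.linalg.norm(e[0])>np.linalg.norm(e[1]) else e[1]
    u=L/np.linalg.norm(L); u=u*np.sign(u[1]); x=np.array([u[1],-u[0]])  # u=left(+y), x = forward
    cen=np.array(r[0]); o1=cen-61*x
    print("bin ctr",cen.round(1),"size",np.round(r[1],1),"yaw deg",np.degrees(np.arctan2(x[1],x[0])).round(1),"origin from bin",o1.round(1))
    k,t=min(tags,key=lambda t:np.hypot(*(t[1][0]-bl[0]-[0,25])))
    tp=np.array([C.plane(p,.052)[:2]*1000-o1 for p in np.argwhere(t[2])[:,::-1]])
    print("  tag",k,"in bin frame: x mean",(tp@x).mean().round(1),"y mean",(tp@u).mean().round(1), "y range",np.percentile(tp@u,[1,99]).round(1))
E
python3 m.py; python3 - <<'E'
from h import *; from bench import *
C=Cam(get_image("top"));S=Cam(get_image("side"))
# white panel corners: bottom front right top (230,182)?, side (234,203)
for p in [(230,182),(88,142),(194,90),(79,82)]:print(p,C.plane(p,0).round(3),C.plane(p,.2).round(3))
for a,b in [((230,182),(234,203)),((230,182),(229,93)),((88,142),(140,97))]: print(a,b,tri(C,a,S,b))
E
```

```text
bin ctr [499.2  22.8] size [48.1 85.5] yaw deg 17.2 origin from bin [440.9   4.8]
  tag red in bin frame: x mean 3.5 y mean -16.6 y range [-30.7  -2.6]
bin ctr [ 503.1 -177.8] size [85.1 49.1] yaw deg -4.3 origin from bin [ 442.3 -173.2]
  tag red in bin frame: x mean 2.6 y mean -19.4 y range [-34.8  -3.3]
bin ctr [ 540.8 -297.8] size [49.  86.3] yaw deg 10.4 origin from bin [ 480.8 -308.9]
  tag green in bin frame: x mean 2.9 y mean 17.5 y range [ 5.3 29.5]
(230, 182) [ 0.572 -0.044  0.   ] [ 0.527 -0.069  0.2  ]
(88, 142) [0.625 0.309 0.   ] [0.57  0.218 0.2  ]
(194, 90) [0.791 0.079 0.   ] [0.705 0.031 0.2  ]
(79, 82) [0.774 0.365 0.   ] [0.691 0.264 0.2  ]
(230, 182) (234, 203) (array([ 0.57357359, -0.0491118 ,  0.00698201]), np.float64(0.010191582497041426))
(230, 182) (229, 93) (array([ 0.49182475, -0.09794506,  0.37714706]), np.float64(0.017520459218160835))
(88, 142) (140, 97) (array([0.53787018, 0.17700436, 0.30157299]), np.float64(0.012442584162379582))
```

```bash
python3 -m pendant '[[-0.4,0,0,0,0,0],[-0.4,0,0,0,0,0],[-0.4,0,0,0,0,0],[-0.4,0,0,0,0,0],[-0.4,0,0,0,0,0],[-0.4,-0.99,0.925,-0.167,0,0],[-0.4,-0.99,0.925,-0.167,0,0],[-0.4,-0.99,0.925,-0.167,0,0],[-0.4,-0.99,0.925,-0.167,0,0],[-0.4,-0.99,0.925,-0.167,0,0],[-0.4,-0.99,0.925,-0.167,0,0],[-0.4,-0.99,0.925,-0.167,0,0],[-0.4,-0.99,0.925,-0.167,0,0],[-0.4,-0.99,0.925,-0.167,0,0],[-0.4,-0.99,0.925,-0.167,0,0],[-0.4,-0.99,0.925,-0.167,0,0],[-0.4,-0.99,0.925,-0.167,0,0],[-0.4,-0.99,0.925,-0.167,0,0],[-0.4,-0.99,0.925,-0.167,0,0],[-0.4,-0.99,0.925,-0.167,0,0]]' 1
python3 - <<'E'
from bench import *; from h import *
s=read_state();print(s["time"],s["position"],s["force"],s["opening"]);print(R.from_rotvec(s["ee_rot"]).as_matrix().round(3))
for n in("top","side"):
    cv2.imwrite(f"pics/{n}1.png",get_image(n)["img"][:,:,::-1])
E
```

```text
time: 2.85
position: [0.4658, -0.0538, 0.4056]
ee_rot: [-0.05, 1.57, 0.05]
force: [0.5, 0.6, 0.3]
opening: 0.005
2.85 [ 0.46580508 -0.05378654  0.4056129 ] [0.47358792 0.6390135  0.30378621] 0.005186336457226576
[[ 0.    -0.063  0.998]
 [ 0.     0.998  0.063]
 [-1.    -0.     0.   ]]
```

View pics/side1.png

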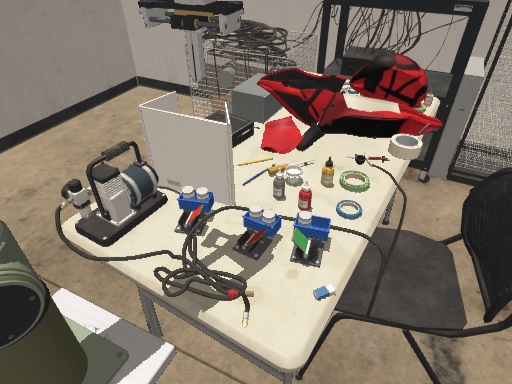

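```bash
python3 -m pendant '[[0.1,-0.02,-0.01,0,0,0],[0.2,-0.02,-0.01,0,0,0],[0.3,-0.02,-0.01,0,0,0],[0.4,-0.02,-0.01,0,0,0],[0.5,-0.02,-0.01,0,0,0],[0.58,-0.02,-0.01,0,0,0],[0.64,-0.02,-0.01,0,0,0],[0.68,-0.02,-0.01,0,0,0],[0.7,-0.02,-0.01,0,0,0],[0.7,-0.02,-0.01,0,0,0]]'
python3 - <<'E'
from bench import *; from h import *
s=read_state();print(s["time"],s["position"],s["force"])
for n in("top","side"):
    i=get_image(n)["img"][:,:,::-1]; i=i[170:270,150:350] if n=="top" else i[150:270,130:330]
    cv2.imwrite(f"pics/{n}2.png",cv2.resize(i,None,fx=4,fy=4))
E
```

```text
time: 4.2
position: [0.4616, -0.0651, 0.0553]
ee_rot: [-0.048, 1.571, 0.048]
force: [-0.2, -0.0, 0.3]
opening: 0.004
4.2 [ 0.46158774 -0.06506064  0.05530777] [-0.1807704  -0.0144539   0.30618394]
```

View pics/side2.png

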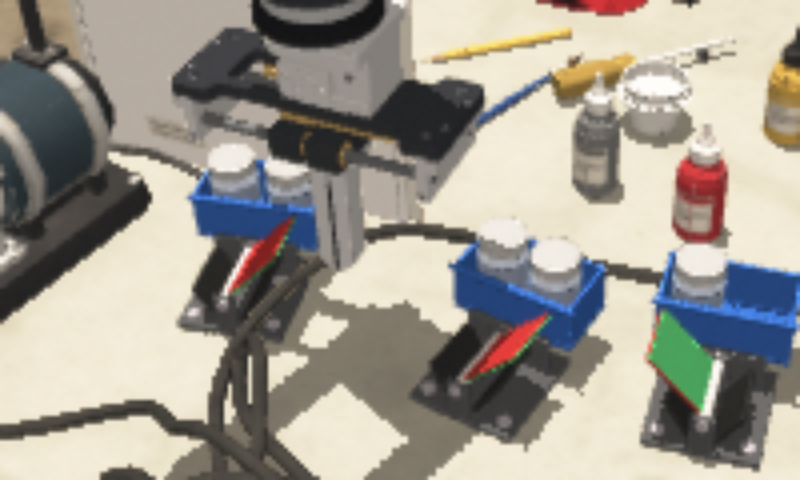

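View pics/top2.png

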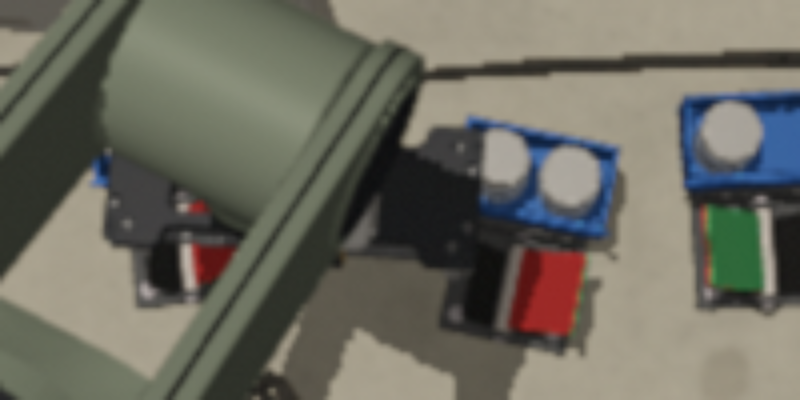

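```bash
python3 -m pendant '[[0,0.02,-0.005,0,0,0],[0,0.04,-0.01,0,0,0],[0,0.06,-0.015,0,0,0],[0,0.08,-0.02,0,0,0],[0,0.1,-0.024,0,0,0],[0,0.12,-0.028,0,0,0],[0,0.136,-0.032,0,0,0],[0,0.136,-0.032,0,0,0],[0,0.136,-0.032,0,0,0]]'
python3 - <<'E'
from bench import *; from h import *
s=read_state();print(s["time"],s["position"],s["force"])
for n in("side",):
    i=get_image(n)["img"][:,:,::-1]; i=i[150:270,130:330]
    cv2.imwrite(f"pics/{n}3.png",cv2.resize(i,None,fx=4,fy=4))
E
```

```text
time: 5.42
position: [0.4418, 0.0015, 0.0555]
ee_rot: [-0.048, 1.57, 0.048]
force: [0.1, 0.1, -0.0]
opening: 0.008
5.425 [0.44176836 0.00148705 0.05548997] [ 0.07584539  0.06298482 -0.00774519]
```

View pics/side3.png

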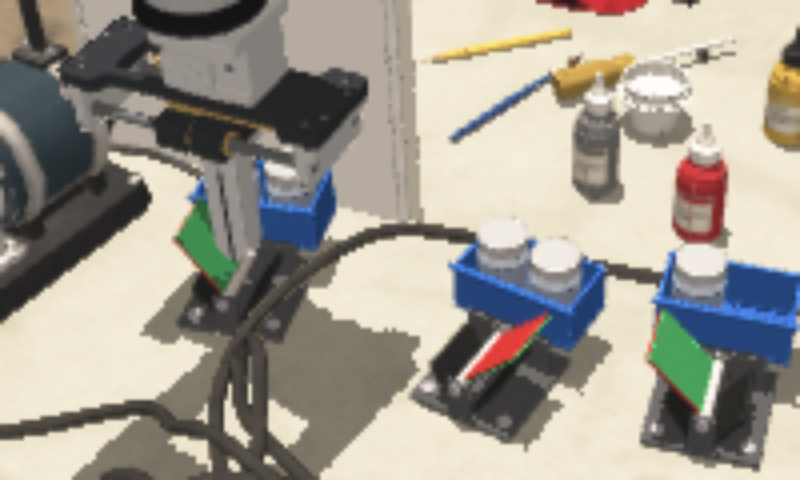

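```bash
python3 -m pendant '[[0,-0.06,0.01,0,0,0],[-0.1,-0.08,0.01,0,0,0],[-0.2,-0.1,0.01,0,0,0],[-0.2,-0.2,-0.01,0,0,0],[-0.2,-0.3,-0.02,0,0,0],[-0.2,-0.4,-0.04,0,0,0],[-0.2,-0.48,-0.04,0,0,0],[-0.2,-0.48,-0.04,0,0,0],[-0.12,-0.48,-0.04,0,0,0],[-0.05,-0.48,-0.04,0,0,0],[0,-0.48,-0.04,0,0,0],[0,-0.48,-0.04,0,0,0]]'
python3 - <<'E'
from bench import *; from h import *
s=read_state();print(s["time"],s["position"],s["force"])
for n in("side",):
    i=get_image(n)["img"][:,:,::-1]; i=i[150:270,150:350]
    cv2.imwrite(f"pics/{n}4.png",cv2.resize(i,None,fx=4,fy=4))
E
```

```text
time: 6.98
position: [0.4344, -0.2368, 0.0533]
ee_rot: [-0.045, 1.575, 0.052]
force: [-0.0, 0.0, 0.1]
opening: 0.004
6.975 [ 0.43436558 -0.23684915  0.053308  ] [-0.02262817  0.04422473  0.13238565]
```

View pics/side4.png

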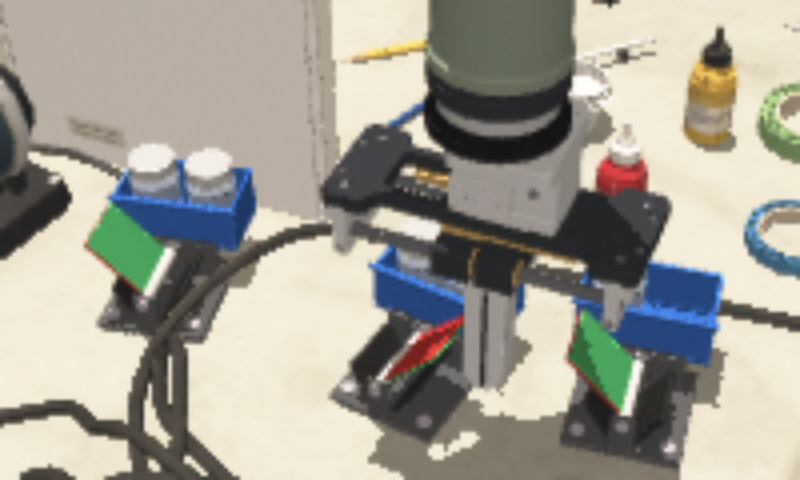

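```bash
python3 -m pendant '[[0,0.02,0.003,0,0,0],[0,0.04,0.006,0,0,0],[0,0.06,0.009,0,0,0],[0,0.08,0.012,0,0,0],[0,0.1,0.015,0,0,0],[0,0.12,0.018,0,0,0],[0,0.13,0.018,0,0,0],[0,0.13,0.018,0,0,0],[0,0.13,0.018,0,0,0]]'
python3 - <<'E'
from bench import *; from h import *
s=read_state();print(s["time"],s["position"],s["force"])
for n in("side",):
    i=get_image(n)["img"][:,:,::-1]; i=i[150:270,150:350]
    cv2.imwrite(f"pics/{n}5.png",cv2.resize(i,None,fx=4,fy=4))
E
```

```text
time: 8.15
position: [0.4414, -0.174, 0.0555]
ee_rot: [-0.048, 1.57, 0.048]
force: [0.6, -0.3, 0.8]
opening: 0.003
8.15 [ 0.4414105  -0.17399671  0.05549852] [ 0.59598573 -0.26191858  0.8106098 ]
```

View pics/side5.png

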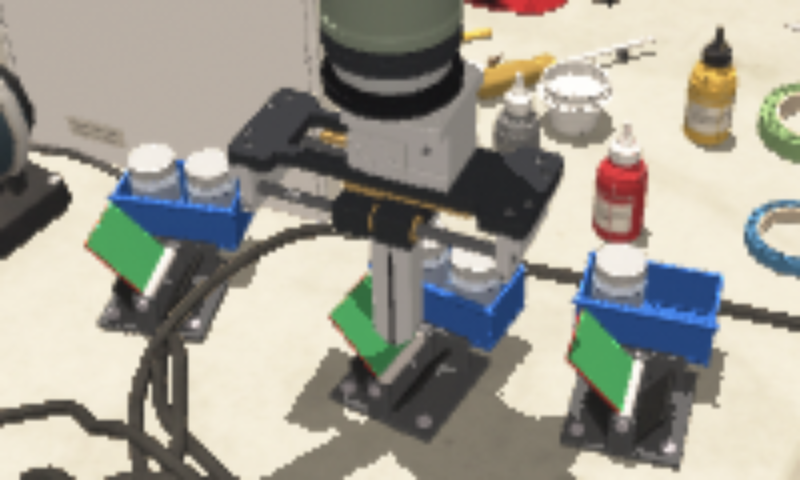

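```bash
python3 -m pendant '[[0,-0.05,0,0,0,0],[-0.1,-0.07,0,0,0,0],[-0.18,-0.1,0.01,0,0,0],[-0.18,-0.142,0.047,0,0,0],[-0.18,-0.142,0.047,0,0,0],[-0.1,-0.142,0.047,0,0,0],[-0.04,-0.142,0.047,0,0,0],[0,-0.142,0.047,0,0,0],[0,-0.142,0.047,0,0,0]]'
python3 - <<'E'
from bench import *; from h import *
s=read_state();print(s["time"],s["position"],s["force"])
for n in("side",):
    i=get_image(n)["img"][:,:,::-1]; i=i[150:270,150:350]
    cv2.imwrite(f"pics/{n}6.png",cv2.resize(i,None,fx=4,fy=4))
E
```

```text
time: 9.32
position: [0.4663, -0.241, 0.0528]
ee_rot: [-0.044, 1.576, 0.051]
force: [0.4, -0.1, 0.0]
opening: 0.006
9.325 [ 0.46629504 -0.24101542  0.05277577] [ 0.41207988 -0.0825242   0.02274131]
```

View pics/side6.png

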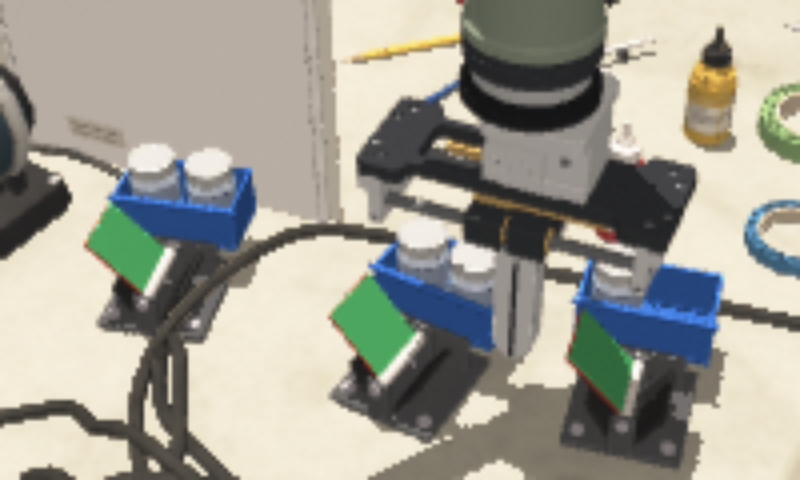

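```bash
python3 -m pendant '[[0,-0.02,0.002,0,0,0],[0,-0.04,0.004,0,0,0],[0,-0.06,0.007,0,0,0],[0,-0.08,0.01,0,0,0],[0,-0.1,0.012,0,0,0],[0,-0.12,0.015,0,0,0],[0,-0.132,0.015,0,0,0],[0,-0.132,0.015,0,0,0],[0,-0.132,0.015,0,0,0]]'
python3 - <<'E'
from bench import *; from h import *
s=read_state();print(s["time"],s["position"],s["force"])
for n in("side",):
    i=get_image(n)["img"][:,:,::-1]; i=i[150:270,150:350]
    cv2.imwrite(f"pics/{n}7.png",cv2.resize(i,None,fx=4,fy=4))
E
```

```text
time: 10.5
position: [0.4805, -0.3083, 0.0553]
ee_rot: [-0.048, 1.571, 0.048]
force: [-0.3, 0.2, -0.0]
opening: 0.001
10.5 [ 0.48047518 -0.30829949  0.05531913] [-0.31508261  0.22654035 -0.00796393]
```

View pics/side7.png

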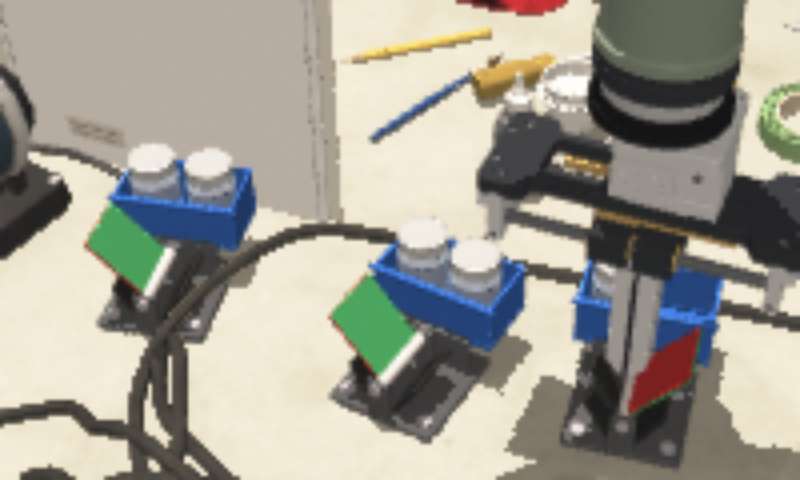

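Flipped. Retreat left, then up and aside to look at the whole scene.

```bash
python3 -m pendant '[[0,0.05,0,0,0,0],[-0.1,0.07,0,0,0,0],[-0.2,0.08,0,0,0,0],[-0.3,0.08,-0.05,0,0,0],[-0.4,0.08,-0.1,0,0,0],[-0.5,0.08,-0.15,0,0,0],[-0.5,0.08,-0.2,0,0,0],[-0.5,-0.1,-0.22,0,0,0],[-0.5,-0.2,-0.22,0,0,0],[-0.5,-0.3,-0.22,0,0,0],[-0.5,-0.4,-0.22,0,0,0],[-0.5,-0.4,-0.22,0,0,0],[-0.5,-0.4,-0.22,0,0,0],[-0.5,-0.4,-0.22,0,0,0]]'
python3 - <<'E'
from bench import *; from h import *
s=read_state();print(s["time"],s["position"],s["force"])
for n in("side","top"):
    cv2.imwrite(f"pics/{n}8.png",get_image(n)["img"][:,:,::-1])
E
```

```text
time: 12.3
position: [0.3836, -0.513, 0.3062]
ee_rot: [-0.049, 1.57, 0.049]
force: [-0.2, 0.4, 0.6]
opening: 0.012
12.3 [ 0.38364369 -0.51301827  0.30622625] [-0.21874317  0.37924424  0.55408697]
```

View pics/side8.png

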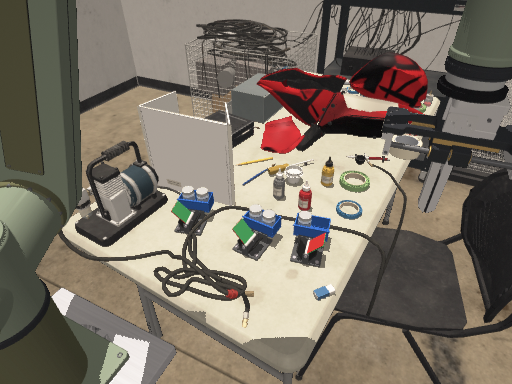

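View pics/top8.png

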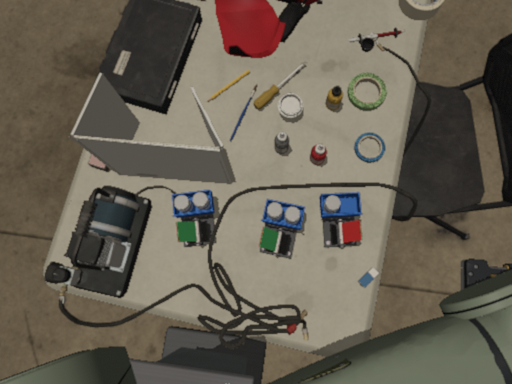

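Both views show the left tag at (190,232) and the middle tag at (270,240) green, and the right tag at (350,232) red. Everything else looks unmoved. I'll do a quick numeric check of the lean and for anything moved, then hand in.

```bash
sed -i 's/"red",150/"red",100/' m.py; python3 m.py; python3 - <<'E'
import cv2,numpy as np
a,b=cv2.imread("pics/top0.png").astype(int),cv2.imread("pics/top8.png").astype(int)
m=(abs(a-b).max(2)>50).astype(np.uint8);m[280:]=0
n,l,s,c=cv2.connectedComponentsWithStats(m);print([x.tolist() for x in s[1:] if x[4]>8 and x[0]<410])
E
```

```text
bin ctr [499.2  22.8] size [48.1 85.5] yaw deg 17.2 origin from bin [440.9   4.8]
  tag green in bin frame: x mean 4.5 y mean 22.4 y range [ 5.1 39.9]
bin ctr [ 503.2 -177.8] size [85.1 49.2] yaw deg -4.2 origin from bin [ 442.3 -173.3]
  tag green in bin frame: x mean 2.6 y mean 19.7 y range [ 4.6 34.7]
bin ctr [ 540.8 -297.8] size [49.  86.3] yaw deg 10.4 origin from bin [ 480.8 -308.9]
  tag red in bin frame: x mean 2.5 y mean -21.8 y range [-40.3  -2.7]
[[197, 217, 15, 24, 280], [342, 220, 20, 26, 391], [176, 222, 8, 20, 116], [185, 223, 12, 18, 156], [330, 224, 8, 18, 108], [338, 224, 3, 19, 31], [260, 227, 5, 19, 35], [216, 229, 4, 14, 44], [262, 231, 17, 20, 171], [277, 232, 23, 27, 380], [327, 241, 3, 4, 9]]
```

```bash
python3 -c "
from bench import *
print(hand_in())"
```

```text
the job is handed in; nothing more can be done
None
```

All three tags needed flipping, and all three are now right. I pushed each one over once with the shut fingertips:

- **Left and middle bins:** each holds two jars and showed red; both now show green.
- **Right bin:** it holds one jar and showed green; it now shows red.

In the last pictures, all three tags lean outward on the correct side. Their edges measure about 35–40 mm from the hinge, against the nominal 37 mm, so they are on their rests.

The three bins measured the same as at the start, to within 0.1 mm and 0.1°. Comparing the top pictures from before and after, I found changes only at the tags, plus one small patch beside the left tag that I took to be its shadow. That comparison skipped the front edge of the table and the far right. The arm was clear of everything, and none of the force readings at the end of each move passed about 1.4 N. I handed in at about 12.5 s of the 48 s allowed. No check failed.

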